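# Close the guarded board press

### The job

With the fingertips only, push the wooden carrier holding the book board along its guide rails until it is fully home against the end stop of the press. Then reach down through the window in the yellow guard and press the red lever pad all the way down, without touching the guard. Grasp and lift nothing, leave the block, jar and weight where they stand, and finish clear of everything.

Things in the scene. Friction and masses are not known exactly. Their poses are not given: they have to be found in the camera images.
- press: Grey bench press fixed to the table: bed 340 x 150 x 8 mm with two aluminium guide rails (10 mm above the bed, 104 mm apart) and a dark end stop. Origin on the table top, z up; +x is the direction in which the carrier is pushed home, +y to the left of that. The bed spans x -165 to 175 mm. Turned up to 0.3 rad from the robot's x.
- carrier: Loose wooden carrier, about 250 g, deck 150 (x) x 100 x 12 mm with a 3 mm cream board on it, lying on the bed with 2 mm play to each rail; slides with friction. Origin: centre of its underside; axes as the press's. Home = origin at 0 in the press's x, front edge on the stop; it starts 45 to 75 mm short. Blue push plate at its near (-x) end: 70 mm wide, 8 thick, top 50 mm above the underside.
- push_face (a point): Point in the middle of the near (-x) face of the carrier's blue push plate, 30 mm above the carrier's underside (38 mm above the table). At home it lies at x = -75 mm in the press's frame.
- guard: Fixed guard over the press: yellow top panel 6 mm thick, its top 100 mm above the table, 160 (x) x 132 (y) mm, with clear side walls and a clear front apron down to 38 mm above the table. Origin and axes are those of the press; the panel spans x 0 to 160 mm. Must not be touched by the robot.
- window_centre (a point): Centre of the square window in the guard's top panel, level with the panel's top face. The window is 70 x 70 mm, its sides parallel to the press's x and y; the fingers, closed, go down through it.
- lever (a joint): Angle of the clamp lever (rad): 0 fully up, 0.35 fully down (hard stop). Stiff hinge, about 4 to 5 N at the pad, no spring: it stays where it is left. Starts at 0 to 0.06. The hinge line is parallel to the press's y, at x = 142 mm in the press and 62 mm above the table; the lever points from it towards the press's -x.
- lever_pad (a point): Middle of the top face of the red lever pad, 40 x 44 mm, under the window, 90 mm from the hinge. Up it is 86 mm above the table (14 mm under the guard's top face), fully down about 55 mm above the table (45 mm under it).
- block: Loose light wooden block 60 x 40 x 25 mm beside the press; origin at the centre of its underside. Leave alone.
- jar: Loose amber jar with a white cap, 48 mm across, 65 mm tall, beside the press; origin at the centre of its underside. Leave alone.
- weight: Loose brass weight with a knob, 50 mm across, 60 mm tall, beside the press; origin at the centre of its underside. Leave alone.

How it is judged:
On the way, in this order (a step that is already met when the one before it is completed fails the run):
1. the carrier is home against the end stop, the lever still up (x of carrier in the frame of press above -0.004 m and z of carrier in the frame of press below 0.011 m and value of joint lever below 0.15 rad), for 0.2 s.
2. the lever is pressed all the way down (value of joint lever above 0.32 rad and x of carrier in the frame of press above -0.004 m and z of carrier in the frame of press below 0.011 m), for 0.2 s.
At the end, for the whole second after the job is handed in: The carrier lies on the bed within 4 mm of its end stop, at rest, and the lever is within 0.03 rad of fully down (above 0.32) (all of step 2 and linear speed of carrier below 0.01 m/s); the robot touches nothing.
It fails at once if the robot touches the guard (contact force between any of the arm, the fingers and guard above 0.5 N).
It fails at once if the lever is pressed before the carrier is home (value of joint lever above 0.15 rad and x of carrier in the frame of press below -0.006 m).
It fails at once if the carrier is lifted or tipped (over 8 mm or 0.15 rad) (z of carrier in the frame of press above 0.016 m or angle between carrier's own z axis and vertical above 0.15 rad).
It fails at once if the block, jar or weight is moved by more than 10 mm or tipped (distance of any of block, jar, weight from where it was at the start of the episode above 0.01 m or angle between any of block, jar, weight's own z axis and vertical above 0.2 rad).
It also fails if it takes over 43 s, if anything falls off the work surface, if the arm or the gripper's body presses on something with over 40 N, if the wrist force passes 120 N, or if a joint passes its speed limit or range.

### The arm

A 7-joint arm with a two-finger parallel gripper is mounted at the origin on the work surface. World frame = base frame: x ahead of the robot, y to its left, z up, the work surface at z = 0. Lengths are in m, angles in rad, forces in N, time in s.
With the tool pointing down it reaches from about 0.4 to 0.85 m from the base axis. Payload 10.4 kg.
Tool frame: the origin (TCP) lies at the very end of the fingers, on their centre line; the grasp point (between the pads) lies r.tcp_to_grasp behind it (r.tcp_to_grasp is the distance from the TCP to the grasp point, in m); z points along the fingers, y is the line along which they close (so a half turn about z gives the same grasp; the last joint's range is limited). The gripper opens to 87 mm and grips with 3 to 60 N. Pads are 19 mm wide; open, the fingers measure 117 mm over their backs; the gripper's body (75 mm by 190 mm) begins 51 mm behind the grasp point.
Start: joints at [1.133, 0.332, -0.065, 1.46, 0.022, 1.35, -0.088], TCP at [0.252, -0.572, 0.223] pointing down, gripper open.
Joint ranges: [-2.6, 2.6], [-0.5, 2.12], [-1.47, 1.34], [0.16, 2.42], [-1.27, 4.41], [0.06, 2.06], [-2.6, 2.6]. Speed limits (rad/s): [2.22, 2.22, 2.79, 2.79, 3.14, 3.14, 3.14].

### API

Orientations are given as a unit quaternion [x, y, z, w].
In Python, from bench import monitor, cams, ticket, r gives the robot as it stands.
- The arm moves only by the shell command python3 -m crank 'ROWS' [OPENING] [FORCE]. ROWS is a JSON object whose one key "steps" holds a list of rows, each a list of 2 entries, a list of its own where there are three numbers: the shift along the world's x, y, z in units of 25 mm (1.0 is 25 mm), then the turn, a rotation vector about the world's x, y, z in units of 5 degrees (1.0 is 5 degrees). In form: {"steps": [[[x, y, z], [ax, ay, az]], ...]}. A call has 1 to 10 rows; each row shifts and turns the commanded pose from where the row before left it; what a row does not reach is not made up. A row lasts 1/12 s, in which the tool goes at most 41.7 mm and 7.16 degrees, less where a joint would pass 70% of its speed; a pose out of reach is approached as far as the arm can. A call is refused whole if a number of a shift passes 1 or a number of a turn 1, either way. A call with a gripper value outside its range is refused whole. OPENING is the finger opening in mm, from 0 to 87, set as the call begins (- or left out, the last holds). The fingers move at their own pace and stop on an object; FORCE is the grip in N (left out, the last holds). Time passes only in rows, so rows that do not move let the fingers close. It gives the time, the measured TCP pose, the force, the opening and the grip force at its end, in the units of the state.
- monitor.read_state(): the state, without advancing time (a new reading comes with each control period).
- cams.camera(name): name is "side" or "top"; returns a dict with "pixels" (420x560x3 uint8, blue, green, red), "z_map" (420x560 float32, m along the optical axis (not along the pixel's ray), 0 where there is no reading), "vfov" (degrees; the focal length in pixels is half the picture's height over the tangent of half this angle, whatever the lens; pixels are square), "cx", "cy" (the principal point, pixels), "T" (4x4, takes a point from camera to world coordinates). Camera axes: x right, y up, looking along -z (the intrinsics and any distortion apply to the point x, -y, -z); pixel columns grow to the right and rows downward; lengths in m; the calibration is good to about 2 mm. A picture is of the moment at which its call begins.
- ticket.close_job(): hands the job in; it is judged then, once.
The state is a dict: "time": time; "joint_positions": joint angles; "joint_vel": joint speeds; "joint_torque": joint torques, N m; "ee_pos": TCP position; "eef_rot": TCP orientation; "ft_force": force on the tool from outside, world axes, zero at the start; "torque": the same for the moment, N m; "width": finger opening in m; "grip_force": force on a finger pad.
Only numpy, scipy, OpenCV 4.12 (cv2) and the standard library are available. Lean on these libraries where they do the work, as an engineer would, in place of code of your own. Each camera call takes 0.05 s, during which the arm holds its last target. There are 200 camera calls.

## Working session

There is one attempt and no reset: what is moved stays moved. The work goes in short steps, Python scripts to look and compute and a shell command to move; the robot and the scene stay as the last step left them, time stands still between calls to the robot, and variables do not carry over. Pictures are saved under pics/ and viewed, at most 10 in all, crops included, and the job is handed in when it is done.

```bash
ls; mkdir -p pics; python3 - <<'E'
from bench import monitor,cams,r
import cv2,numpy as np
for n in("top","side"):
    c=cams.camera(n);cv2.imwrite(f"pics/{n}0.png",c["pixels"]);np.savez(f"{n}0.npz",**{k:v for k,v in c.items() if v is not None})
    print(n,c.keys(),c["vfov"],c["cx"],c["cy"],np.round(c["T"],3).tolist(),{k:v for k,v in c.items() if 'dist' in k})
print(monitor.read_state(),r.tcp_to_grasp)
E
```

```text
pics
top dict_keys(['pixels', 'z_map', 'vfov', 'cx', 'cy', 'T']) 49.042795251258156 273.770593044494 211.18230428723172 [[-0.006, 0.984, -0.178, 0.481], [-1.0, -0.004, 0.008, 0.074], [0.007, 0.178, 0.984, 0.99], [0.0, 0.0, 0.0, 1.0]] {}
side dict_keys(['pixels', 'z_map', 'vfov', 'cx', 'cy', 'T']) 57.21846929249568 274.33509515947406 210.1402732198545 [[-0.922, 0.296, -0.248, 0.43], [-0.386, -0.728, 0.566, 0.483], [-0.013, 0.618, 0.786, 0.65], [0.0, 0.0, 0.0, 1.0]] {}
{'time': 0.1, 'joint_positions': array([ 1.13339259,  0.33281948, -0.06467121,  1.46084293,  0.02158542,
        1.34989327, -0.08849409]), 'joint_vel': array([ 0.00039663, -0.00130453,  0.00179903, -0.00204538,  0.00129613,
        0.00102448, -0.00060653]), 'joint_torque': array([ 1.96310437e-03, -6.24544072e+01,  2.48246040e-02, -3.90717852e+01,
       -6.15072926e-02,  3.64732090e-02,  5.97091434e-05]), 'ee_pos': array([ 0.25173082, -0.5716932 ,  0.22183354]), 'eef_rot': array([ 9.78569599e-01,  2.05915364e-01, -1.55692513e-04, -6.14835690e-04]), 'ft_force': array([ 0.59626798, -0.22181868, -0.08714795]), 'torque': array([ 0.02277848, -0.06480965, -0.01809325]), 'grip_force': 0.0, 'width': 0.08712508291645321} 0.0187
```

View pics/top0.png

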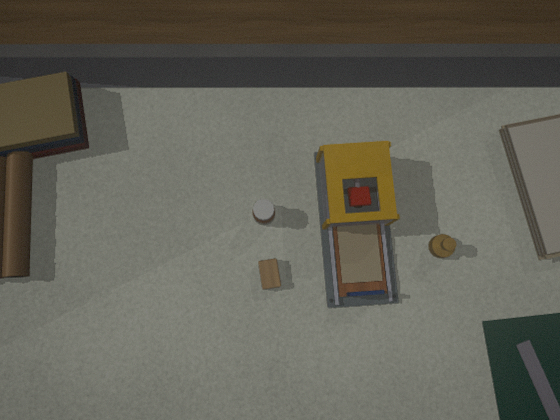

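View pics/side0.png

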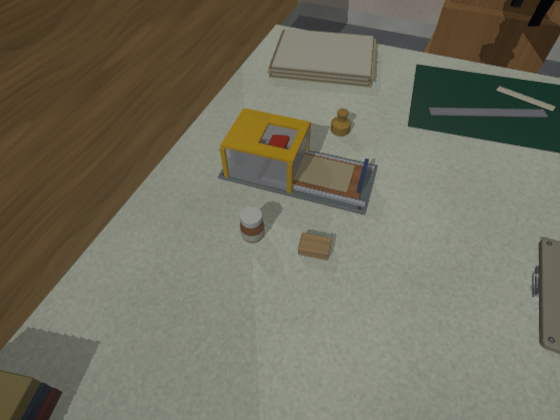

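The top view shows the yellow guard (cols 320–396, rows 142–228), the window with the red pad at about (360,196), and the blue plate at about (367,293). The jar is at (263,211), the block at (270,273) and the weight at (443,245). The side view shows the guard at about (266,138), the red pad at (279,141) and the plate at (363,175).

```bash
cat > h.py <<'E'
import numpy as np,cv2
def load(n): return dict(np.load(n+".npz"))
def rays(c,uv):
    uv=np.asarray(uv,float).reshape(-1,2);f=210/np.tan(np.radians(float(c["vfov"])/2))
    d=np.c_[(uv[:,0]-c["cx"])/f,-(uv[:,1]-c["cy"])/f,-np.ones(len(uv))]
    return c["T"][:3,3],d@c["T"][:3,:3].T
def plane(c,uv,z):
    o,d=rays(c,uv);return o+d*((z-o[2])/d[:,2])[:,None]
def depth(c,m):
    v,u=np.nonzero(m&(c["z_map"]>0));o,d=rays(c,np.c_[u,v]);return o+d*c["z_map"][v,u][:,None],np.c_[u,v]
def tri(c1,u1,c2,u2):
    o1,d1=rays(c1,u1);o2,d2=rays(c2,u2);d1=d1[0];d2=d2[0]
    s=np.linalg.lstsq(np.c_[d1,-d2],o2-o1,rcond=None)[0];a=o1+s[0]*d1;b=o2+s[1]*d2
    return (a+b)/2,np.linalg.norm(a-b)
def masks(c):
    h=cv2.cvtColor(c["pixels"],cv2.COLOR_BGR2HSV);H,S,V=cv2.split(h)
    return dict(yellow=(H>18)&(H<32)&(S>190)&(V>90),red=((H<6)|(H>174))&(S>170)&(V>70),blue=(H>105)&(H<130)&(S>110)&(V>30))
def big(m):
    n,l,s,_=cv2.connectedComponentsWithStats(m.astype(np.uint8));return l==1+np.argmax(s[1:,4])
E
python3 - <<'E'
from h import *
for n in("top","side"):
    c=load(n+"0");M=masks(c)
    for k,m in M.items():
        m=big(m);P,uv=depth(c,m);print(n,k,m.sum(),uv.mean(0).round(1),uv.min(0),uv.max(0),"med",np.median(P,0).round(4),"pct",np.percentile(P,[3,97],axis=0).round(3).tolist())
        if k=="yellow":
            Q=P[abs(P[:,2]-np.percentile(P[:,2],70))<.006];print(" z",np.median(Q[:,2]))
            rc=cv2.minAreaRect((Q[:,:2]*1000).astype(np.float32));print(" rect",rc)
            # inner window contour
            cs,hi=cv2.findContours(m.astype(np.uint8),cv2.RETR_CCOMP,cv2.CHAIN_APPROX_NONE)
            for q,hh in zip(cs,hi[0]):
                if hh[3]>=0 and cv2.contourArea(q)>100:
                    W=plane(c,q[:,0],.1);print(" win",cv2.contourArea(q),cv2.minAreaRect((W[:,:2]*1000).astype(np.float32)))
    g=cv2.resize(c["pixels"][130:310,240:460] if n=="top" else c["pixels"][100:270,210:390],None,fx=3.2,fy=3.2,interpolation=cv2.INTER_CUBIC)
    cv2.imwrite(f"pics/{n}1.png",cv2.convertScaleAbs(g,alpha=1.6))
E
```

```text
top yellow 67 [363.3 215.3] [346 212] [376 219] med [ 0.633  -0.113   0.1023] pct [[0.626, -0.132, 0.099], [0.638, -0.079, 0.104]]
 z 0.10230452990709948
 rect ((631.2604370117188, -104.90283203125), (13.803308486938477, 60.2488899230957), 2.973747491836548)
top red 277 [360.1 195.9] [350 187] [370 204] med [ 0.6745 -0.1071  0.0863] pct [[0.658, -0.125, 0.082], [0.692, -0.088, 0.091]]
top blue 66 [364.  292.6] [350 291] [378 295] med [ 0.4847 -0.1116  0.0593] pct [[0.481, -0.139, 0.057], [0.487, -0.086, 0.062]]
side yellow 2445 [263.5 136.4] [220 109] [309 191] med [ 0.7151 -0.0866  0.0986] pct [[0.622, -0.164, 0.074], [0.776, -0.035, 0.101]]
 z 0.09865881387917885
 rect ((701.4080810546875, -99.58075714111328), (158.8282928466797, 138.72366333007812), 3.591456174850464)
 win 739.5 ((673.4149169921875, -102.46110534667969), (75.00935363769531, 73.86582946777344), 3.648115634918213)
side red 172 [278.6 140.6] [269 135] [287 147] med [ 0.6739 -0.1062  0.084 ] pct [[0.657, -0.122, 0.08], [0.693, -0.09, 0.087]]
side blue 93 [362.4 174.3] [357 159] [367 191] med [ 0.4825 -0.1021  0.0566] pct [[0.479, -0.148, 0.028], [0.487, -0.081, 0.059]]
```

View pics/top1.png

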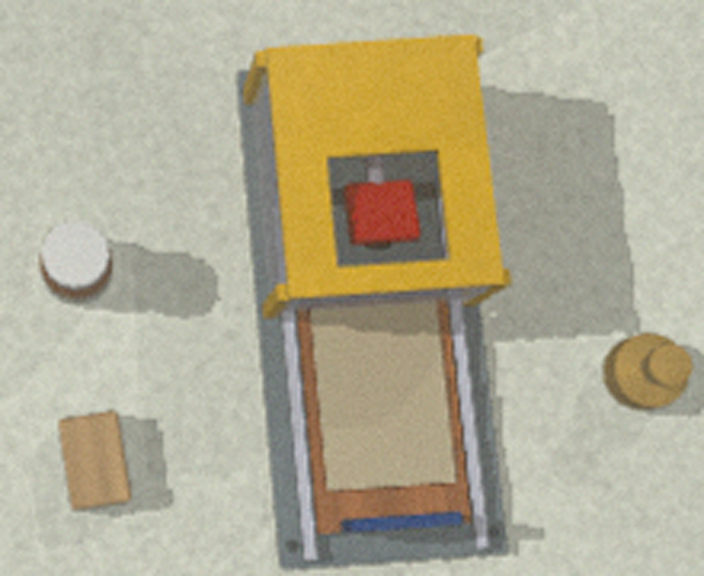

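View pics/side1.png

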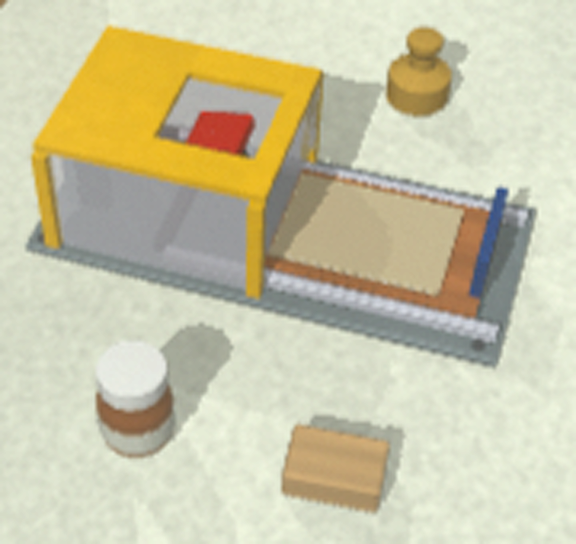

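The crops show the window corners at about (328,157), (437,150), (445,257) and (338,265) in the top crop. The plate's top edge runs from (342,524) to (462,518). The yaw is a few degrees, and the guard panel is intact in both views.

```bash
python3 - <<'E'
from h import *
t=load("top0");s=load("side0")
def crop(o,q): return np.array(q,float)/3.2+o+(0.5/3.2-.5)
tw=crop((240,130),[(328,157),(437,150),(445,257),(338,265)])
tg=crop((240,130),[(268,49),(482,37),(509,284),(285,301)])   # panel corners FL FR NR NL
tb=crop((240,130),[(342,520),(462,513)])
sg=crop((210,100),[(37,150),(111,28),(322,70),(264,200)])
sw=crop((210,100),[(157,138),(188,76),(285,95),(257,156)])
sb=crop((210,100),[(473,293),(503,188)])
for nm,a,b,z in(("win",tw,sw,.1),("panel",tg,sg,.1)):
    A=plane(t,a,z)[:,:2];B=plane(s,b,z)[:,:2]
    print(nm,"top",A.mean(0).round(4),"side",B.mean(0).round(4))
    for X in(A,B):
        x=(X[0]+X[1]-X[2]-X[3]);y=(X[0]+X[3]-X[1]-X[2]);print("  yaw",np.degrees(np.arctan2(x[1],x[0])).round(2),np.degrees(np.arctan2(-y[0],y[1])).round(2),"size",np.linalg.norm(x)/2,np.linalg.norm(y)/2)
    print("  tri",[tuple(np.round(np.r_[tri(t,p,s,q)],4).tolist()) if 0 else (tri(t,p,s,q)[0].round(4).tolist(),round(tri(t,p,s,q)[1],4)) for p,q in zip(a,b)])
print("plate top",plane(t,tb,.058).round(4))
print("plate R end tri",tri(t,tb[1],s,sb[1]))
# red centres triangulated, yellow mask relaxed rect
rt=[364]; 
for c,n in((t,"top"),(s,"side")):
    H,S,V=cv2.split(cv2.cvtColor(c["pixels"],cv2.COLOR_BGR2HSV));m=big((H>18)&(H<32)&(S>150)&(V>80))
    P,_=depth(c,m);Q=P[abs(P[:,2]-.1)<.004];print(n,len(Q),cv2.minAreaRect((Q[:,:2]*1000).astype(np.float32)))
print("red tri",tri(t,[360.1,195.9],s,[278.6,140.6]))
E
```

```text
win top [ 0.6752 -0.1054] side [ 0.6723 -0.1033]
  yaw 2.44 3.81 size 0.06812939006810337 0.06726612509494816
  yaw 6.11 4.51 size 0.0685939851199529 0.06461918070951686
  tri [([0.7068, -0.0708, 0.096], np.float64(0.0027)), ([0.7128, -0.1396, 0.0937], np.float64(0.0004)), ([0.6424, -0.1406, 0.0982], np.float64(0.0028)), ([0.6371, -0.0739, 0.1014], np.float64(0.003))]
panel top [ 0.7013 -0.1058] side [ 0.6991 -0.1001]
  yaw 2.68 3.64 size 0.1597421915977892 0.1369986042565645
  yaw 4.48 3.96 size 0.15556010931348596 0.13389169586600336
  tri [([0.7791, -0.0358, 0.0905], np.float64(0.0029)), ([0.7882, -0.1726, 0.09], np.float64(0.0001)), ([0.6277, -0.1801, 0.0939], np.float64(0.0004)), ([0.6173, -0.0406, 0.0988], np.float64(0.001))]
plate top [[ 0.4847 -0.0779  0.058 ]
 [ 0.4886 -0.153   0.058 ]]
plate R end tri (array([ 0.4870417 , -0.15395511,  0.05492729]), np.float64(0.0032043850437245003))
top 3612 ((702.3587646484375, -102.98088836669922), (160.2099151611328, 141.6743621826172), 3.939390182495117)
side 2379 ((701.8018798828125, -102.45402526855469), (161.50328063964844, 135.0207061767578), 3.4387993812561035)
red tri (array([ 0.67554469, -0.10806703,  0.08145254]), np.float64(0.0008375313687577128))
```

```bash
python3 -m crank '{"steps":[[[0.38,0.92,0],[0,0,-0.4]],[[0.38,0.92,0],[0,0,-0.4]],[[0.38,0.92,0],[0,0,-0.4]],[[0.38,0.92,0],[0,0,-0.4]],[[0.38,0.92,0],[0,0,-0.4]],[[0.38,0.92,0],[0,0,-0.4]],[[0.38,0.92,0],[0,0,-0.4]],[[0.38,0.92,0],[0,0,-0.4]],[[0.38,0.92,0],[0,0,-0.4]],[[0.38,0.92,0],[0,0,-0.4]]]}' 0 20; python3 -m crank '{"steps":[[[0.38,0.92,0],[0,0,0]],[[0.38,0.92,0],[0,0,0]],[[0.38,0.92,0],[0,0,0]],[[0.38,0.92,0],[0,0,0]],[[0.38,0.92,0],[0,0,0]],[[0.38,0.92,0],[0,0,0]],[[0.38,0.92,0],[0,0,0]],[[0.38,0.92,0],[0,0,0]],[[0.3,0.9,0],[0,0,0]],[[0,0,0],[0,0,0]]]}'
```

```text
time: 0.93
ee_pos: [0.347, -0.3407, 0.2223]
eef_rot: [0.999, 0.032, -0.0, -0.0]
ft_force: [0.5, -0.1, 0.6]
width: 0.0281
grip_force: 0.0
time: 1.77
ee_pos: [0.4316, -0.1309, 0.2226]
eef_rot: [0.999, 0.036, 0.0, -0.001]
ft_force: [0.2, 0.3, -1.0]
width: 0.0006
grip_force: 0.0
```

```bash
python3 -m crank '{"steps":[[[0,0.4,-0.8],[0,0,0]],[[0,0,-0.9],[0,0,0]],[[0,0,-0.9],[0,0,0]],[[0,0,-0.9],[0,0,0]],[[0,0,-0.9],[0,0,0]],[[0,0,-0.9],[0,0,0]],[[0,0,-0.9],[0,0,0]],[[0,0,-0.7],[0,0,0]],[[0,0,-0.6],[0,0,0]],[[0,0,0],[0,0,0]]]}'; python3 - <<'E'
from h import *
from bench import cams
g=[]
for n in("top","side"):
    c=cams.camera(n);np.savez(n+"1.npz",**c);p=c["pixels"][180:320,270:460] if n=="top" else c["pixels"][90:230,240:430]
    g.append(cv2.resize(p,None,fx=3,fy=3,interpolation=cv2.INTER_CUBIC)[:300*2,:])
cv2.imwrite("pics/a.png",cv2.resize(cv2.convertScaleAbs(np.hstack(g),alpha=1.6),(800,295)))
E
```

```text
time: 2.6
ee_pos: [0.4281, -0.1252, 0.0323]
eef_rot: [0.999, 0.033, -0.002, -0.001]
ft_force: [-0.2, 0.8, -0.1]
width: 0.0001
grip_force: 0.0
```

View pics/a.png

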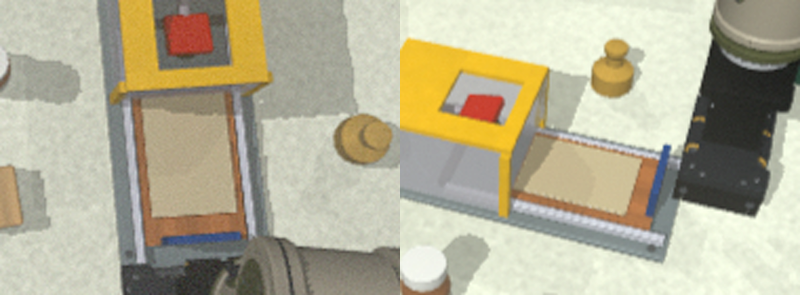

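The view shows the closed fingers behind the blue plate with a gap, nearly centred. The weight and jar are clear of the path.

```bash
python3 -m crank '{"steps":[[[0.3,0.15,0],[0,0,0]],[[0.3,0.1,0],[0,0,0]],[[0.3,0.02,0],[0,0,0]],[[0.3,0.02,0],[0,0,0]],[[0.2,0.01,0],[0,0,0]],[[0.2,0.01,0],[0,0,0]],[[0.2,0.01,0],[0,0,0]],[[0.2,0.01,0],[0,0,0]],[[0.2,0.01,0],[0,0,0]],[[0.2,0.01,0],[0,0,0]]]}';python3 -m crank '{"steps":[[[0.2,0.01,0],[0,0,0]],[[0.2,0.01,0],[0,0,0]],[[0.2,0.02,0],[0,0,0]],[[0.2,0.01,0],[0,0,0]],[[0.2,0.01,0],[0,0,0]]]}'
```

```text
time: 3.53
ee_pos: [0.4907, -0.1168, 0.0349]
eef_rot: [0.999, 0.033, -0.0, 0.0]
ft_force: [-1.4, 0.4, -0.1]
width: 0.0004
grip_force: 0.7
time: 3.95
ee_pos: [0.5159, -0.1152, 0.035]
eef_rot: [0.999, 0.033, 0.0, 0.0]
ft_force: [-1.9, -0.7, -0.6]
width: 0.0006
grip_force: 0.6
```

```bash
python3 -m crank '{"steps":[[[0.15,0.01,0],[0,0,0]],[[0.15,0.01,0],[0,0,0]],[[0.1,0.01,0],[0,0,0]],[[0.1,0.01,0],[0,0,0]],[[0.1,0,0],[0,0,0]],[[0.05,0,0],[0,0,0]],[[0,0,0],[0,0,0]]]}';python3 -m crank '{"steps":[[[0.1,0.01,0],[0,0,0]],[[0.1,0,0],[0,0,0]],[[0,0,0],[0,0,0]]]}'
```

```text
time: 4.53
ee_pos: [0.5321, -0.1142, 0.0352]
eef_rot: [0.999, 0.033, 0.0, 0.0]
ft_force: [1.1, -0.0, -0.0]
width: 0.0004
grip_force: 0.0
time: 4.78
ee_pos: [0.5362, -0.114, 0.0349]
eef_rot: [0.999, 0.033, -0.001, 0.0]
ft_force: [-4.3, 0.7, 3.3]
width: 0.0006
grip_force: 2.4
```

```bash
python3 -m crank '{"steps":[[[0.08,0,0],[0,0,0]],[[0,0,0],[0,0,0]]]}';python3 -m crank '{"steps":[[[0.08,0,0],[0,0,0]],[[0,0,0],[0,0,0]]]}';python3 -m crank '{"steps":[[[0.08,0,0],[0,0,0]],[[0,0,0],[0,0,0]],[[0,0,0],[0,0,0]]]}'
```

```text
time: 4.95
ee_pos: [0.5363, -0.1141, 0.0346]
eef_rot: [0.999, 0.033, -0.003, -0.0]
ft_force: [-13.3, 1.2, 10.3]
width: 0.0007
grip_force: 6.8
time: 5.12
ee_pos: [0.5363, -0.1142, 0.0342]
eef_rot: [0.999, 0.033, -0.005, -0.0]
ft_force: [-23.2, 1.7, 16.2]
width: 0.0006
grip_force: 11.2
time: 5.37
ee_pos: [0.5364, -0.1143, 0.0339]
eef_rot: [0.999, 0.032, -0.007, -0.0]
ft_force: [-30.3, 1.2, 21.7]
width: 0.0005
grip_force: 15.3
```

The stop was reached at x ≈ 0.536, as predicted, with the force rising and no further motion. Next I back off, rise, and look.

```bash
python3 -m crank '{"steps":[[[-0.4,0,0],[0,0,0]],[[-0.5,0,0],[0,0,0]],[[-0.8,0,0],[0,0,0]],[[-0.8,0,0],[0,0,0]],[[0,0,0.6],[0,0,0]],[[0,0,1],[0,0,0]],[[0,0,1],[0,0,0]],[[0,0,1],[0,0,0]],[[0,0,1],[0,0,0]],[[0,0,0],[0,0,0]]]}'; python3 - <<'E'
from h import *
from bench import cams
g=[]
for n in("top","side"):
    c=cams.camera(n);np.savez(n+"2.npz",**c);p=c["pixels"][130:270,270:460] if n=="top" else c["pixels"][90:230,210:400]
    g.append(cv2.resize(p,None,fx=3,fy=3,interpolation=cv2.INTER_CUBIC))
    for k in("red","yellow"):
        H,S,V=cv2.split(cv2.cvtColor(c["pixels"],cv2.COLOR_BGR2HSV))
        m=big(masks(c)["red"]) if k=="red" else big((H>18)&(H<32)&(S>150)&(V>80)); P,uv=depth(c,m)
        if k=="red": print(n,"red med",np.median(P,0).round(4),uv.mean(0))
        else:
            cs,hi=cv2.findContours(m.astype(np.uint8),cv2.RETR_CCOMP,cv2.CHAIN_APPROX_NONE)
            for q,hh in zip(cs,hi[0]):
                if hh[3]>=0 and cv2.contourArea(q)>100:
                    W=plane(c,q[:,0],.1);print(n,"win",cv2.minAreaRect((W[:,:2]*1000).astype(np.float32)))
cv2.imwrite("pics/b.png",cv2.resize(cv2.convertScaleAbs(np.hstack(g),alpha=1.6),(800,295)))
E
```

```text
time: 6.2
ee_pos: [0.4833, -0.1144, 0.1552]
eef_rot: [0.999, 0.033, 0.004, 0.001]
ft_force: [0.7, -0.5, -0.2]
width: 0.0006
grip_force: 0.0
top red med [ 0.6744 -0.1075  0.0867] [360.1122807 196.0245614]
top win ((674.5172119140625, -105.43428802490234), (74.3213882446289, 74.26116180419922), 3.5519251823425293)
side red med [ 0.6741 -0.106   0.0836] [278.56395349 140.56976744]
side win ((673.1390991210938, -102.12286376953125), (73.27604675292969, 71.6247787475586), 3.8632946014404297)
```

View pics/b.png

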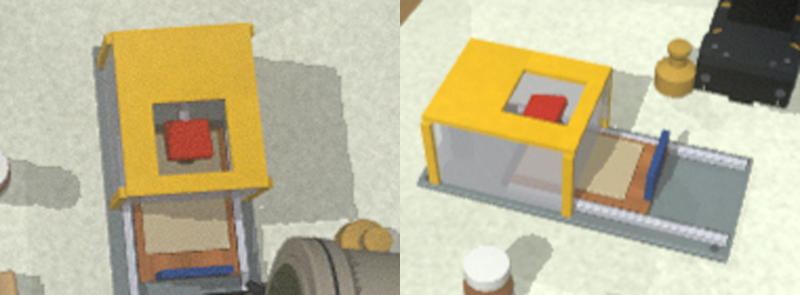

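The view shows the carrier home with the board under the guard, the plate about (195,271), and the lever still up. The window centre is about (0.674, −0.104).

```bash
python3 -m crank '{"steps":[[[0.3,0,0.6],[0,0,0]],[[0.8,0.04,0.4],[0,0,0]],[[1,0.06,0],[0,0,0]],[[1,0.06,0],[0,0,0]],[[1,0.06,0],[0,0,0]],[[1,0.06,0],[0,0,0]],[[1,0.06,0],[0,0,0]],[[0.8,0.06,0],[0,0,0]],[[0.7,0,0],[0,0,0]],[[0,0,0],[0,0,0]]]}';python3 -m crank '{"steps":[[[0,0,0],[0,0,0]],[[0,0,0],[0,0,0]]]}'
```

```text
time: 7.13
ee_pos: [0.6719, -0.1031, 0.1724]
eef_rot: [0.999, 0.033, -0.001, -0.001]
ft_force: [0.9, 0.1, -0.1]
width: 0.0006
grip_force: 0.0
time: 7.3
ee_pos: [0.6695, -0.1039, 0.1739]
eef_rot: [0.999, 0.033, -0.001, -0.0]
ft_force: [0.5, 0.1, 0.1]
width: 0.0005
grip_force: 0.0
```

```bash
python3 -m crank '{"steps":[[[0.15,0,-0.3],[0,0,0]],[[0,0,-0.5],[0,0,0]],[[0,0,-0.5],[0,0,0]],[[0,0,-0.5],[0,0,0]],[[0,0,-0.4],[0,0,0]],[[0,0,-0.4],[0,0,0]],[[0,0,-0.3],[0,0,0]],[[0,0,-0.3],[0,0,0]],[[0,0,0],[0,0,0]]]}';python3 -m crank '{"steps":[[[0,0,-0.2],[0,0,0]],[[0,0,-0.2],[0,0,0]],[[0,0,-0.2],[0,0,0]],[[0,0,0],[0,0,0]]]}'
```

```text
time: 8.05
ee_pos: [0.6731, -0.104, 0.0932]
eef_rot: [0.999, 0.033, -0.001, -0.0]
ft_force: [0.0, -0.4, 0.2]
width: 0.0007
grip_force: 0.0
time: 8.38
ee_pos: [0.6739, -0.1041, 0.0795]
eef_rot: [0.999, 0.033, -0.0, 0.0]
ft_force: [0.3, -0.6, -0.5]
width: 0.0003
grip_force: 0.1
```

```bash
python3 -m crank '{"steps":[[[0,0,-0.2],[0,0,0]],[[0,0,-0.2],[0,0,0]],[[0,0,0],[0,0,0]]]}';python3 -m crank '{"steps":[[[0,0,-0.2],[0,0,0]],[[0,0,-0.2],[0,0,0]],[[0,0,-0.1],[0,0,0]],[[0,0,0],[0,0,0]]]}'
```

```text
time: 8.63
ee_pos: [0.6737, -0.1041, 0.0691]
eef_rot: [0.999, 0.033, -0.0, 0.0]
ft_force: [0.2, -0.5, -0.6]
width: 0.0004
grip_force: 0.0
time: 8.97
ee_pos: [0.674, -0.104, 0.0571]
eef_rot: [0.999, 0.033, 0.0, 0.0]
ft_force: [-0.1, -1.0, 0.8]
width: 0.0005
grip_force: 0.2
```

```bash
python3 -m crank '{"steps":[[[0,0,-0.1],[0,0,0]],[[0,0,0],[0,0,0]],[[0,0,0],[0,0,0]]]}';python3 -m crank '{"steps":[[[0,0,-0.1],[0,0,0]],[[0,0,0],[0,0,0]],[[0,0,0],[0,0,0]]]}'; python3 - <<'E'
from h import *
from bench import cams
g=[]
for n in("top","side"):
    c=cams.camera(n);p=c["pixels"][130:270,270:460] if n=="top" else c["pixels"][90:230,210:400]
    g.append(cv2.resize(p,None,fx=3,fy=3,interpolation=cv2.INTER_CUBIC))
cv2.imwrite("pics/c.png",cv2.resize(cv2.convertScaleAbs(np.hstack(g),alpha=1.6),(800,295)))
E
```

```text
time: 9.22
ee_pos: [0.6742, -0.1041, 0.0561]
eef_rot: [0.999, 0.033, 0.0, 0.0]
ft_force: [-2.1, 0.3, 9.3]
width: 0.0003
grip_force: 4.6
time: 9.47
ee_pos: [0.6744, -0.1041, 0.0556]
eef_rot: [0.999, 0.033, 0.001, 0.0]
ft_force: [-10.9, -0.3, 24.6]
width: 0.0005
grip_force: 12.9
```

View pics/c.png

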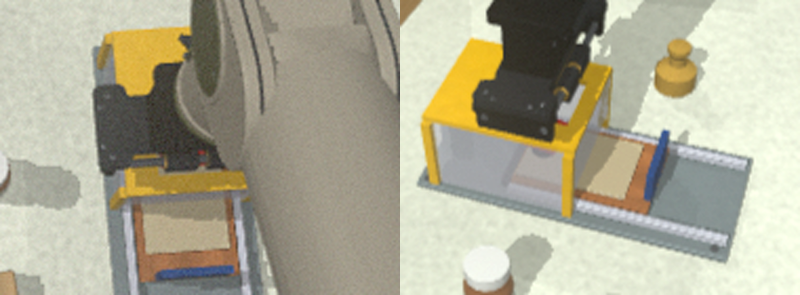

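The fingers sit in the window with the lever on its hard stop: z = 0.0556 and 25 N. Next I withdraw straight up and check.

```bash
python3 -m crank '{"steps":[[[0,0,0.3],[0,0,0]],[[0,0,0.5],[0,0,0]],[[0,0,0.6],[0,0,0]],[[0,0,0.7],[0,0,0]],[[0,0,0.8],[0,0,0]],[[0,0,0.8],[0,0,0]],[[0,0,0.8],[0,0,0]],[[0,0,0.8],[0,0,0]],[[0,0,0.8],[0,0,0]],[[0,0,0.4],[0,0,0]]]}';python3 -m crank '{"steps":[[[-0.8,0,0],[0,0,0]],[[-1,0,0],[0,0,0]],[[-1,0,0],[0,0,0]],[[-1,0,0],[0,0,0]],[[-1,0,0],[0,0,0]],[[-1,0,0],[0,0,0]],[[-1,0,0],[0,0,0]],[[-1,0,0],[0,0,0]],[[0,0,0],[0,0,0]],[[0,0,0],[0,0,0]]]}'; python3 - <<'E'
from h import *
from bench import cams
g=[]
for n in("top","side"):
    c=cams.camera(n);p=c["pixels"][130:270,270:460] if n=="top" else c["pixels"][90:230,210:400]
    P,uv=depth(c,big(masks(c)["red"]));print(n,"red",len(P),np.median(P,0).round(4),uv.mean(0))
    g.append(cv2.resize(p,None,fx=3,fy=3,interpolation=cv2.INTER_CUBIC))
cv2.imwrite("pics/d.png",cv2.resize(cv2.convertScaleAbs(np.hstack(g),alpha=1.6),(800,295)))
E
```

```text
time: 10.4
ee_pos: [0.6747, -0.1039, 0.2182]
eef_rot: [0.999, 0.033, 0.002, 0.0]
ft_force: [1.2, -0.1, 0.1]
width: 0.0002
grip_force: 0.0
time: 11.23
ee_pos: [0.4783, -0.1044, 0.2154]
eef_rot: [0.999, 0.032, 0.0, 0.001]
ft_force: [-0.1, 0.5, 0.0]
width: 0.0003
grip_force: 0.0
top red 14 [ 0.6821 -0.1227  0.0571] [364.21428571 195.57142857]
side red 10 [ 0.6826 -0.1216  0.0551] [277.8 145. ]
```

View pics/d.png

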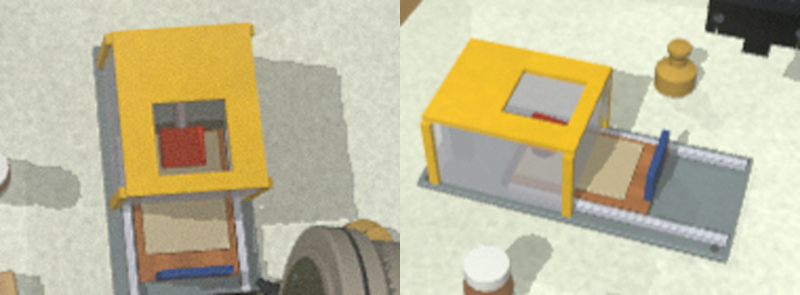

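The pad is down at about 0.055 m, the carrier is still home, and the arm is clear.

```bash
python3 -c "
from bench import ticket
print(ticket.close_job())"
```

```text
the job is handed in; nothing more can be done
None
```

I pushed the carrier home against the end stop, pressed the lever down to its hard stop through the window, moved the arm clear and handed the job in at about 11 s; no verdict came back.

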